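# Move the brass pieces to the other rack in reverse order

## Robot

A 6-joint arm with a two-finger parallel gripper is mounted at the origin on the work surface; the furniture and walls round the work are solid. World frame = base frame: x ahead of the robot, y to its left, z up, the work surface at z = 0. Lengths are in mm, angles in rad, forces in N, time in s.
With the tool pointing down it reaches from about 250 to 800 mm from the base axis. Payload 3.9 kg.
Tool frame: the origin (TCP) lies between the finger pads; the fingertips stand 22 mm ahead of it and the grasp point (between the pads) lies 3 mm ahead of it; z points along the fingers, y is the line along which they close (so a half turn about z gives the same grasp; the last joint's range is limited). The gripper opens to 85 mm and grips with 20 to 120 N. Pads are 22 mm wide; open, the fingers measure 114 mm over their backs; the gripper's body (76 mm by 85 mm) begins 54 mm behind the grasp point. The pads swing forward as they close: fully open they stand 13 mm farther back than shut.
Start: joints at [1.115, 0.26, -0.138, 1.173, 0, 1.571], TCP at [231.089, 471.395, 253.304] pointing down, gripper open.
Joint ranges: [-2.78, 2.78], [-0.83, 1.72], [-1.28, 1.37], [-1.9, 2.12], [-1.57, 1.48], [-3.14, 3.14]. Speed limits (rad/s): [2.57, 2.57, 3.14, 3.14, 3.14, 3.14].

## Interface

Orientations are given as a unit quaternion [x, y, z, w].
In Python, from plant import robot gives the robot as it stands.
- The arm moves only by the tool carry_out, never from a script. Its argument "moves" is a list of rows, each a list of 7 numbers: the gripper's target within -1 to 1 (fully open at 1, half-way at 0, shut at -1), then the shift along the tool's x, y, z in m, then the turn, a rotation vector about the tool's x, y, z in units of 5 degrees (1.0 is 5 degrees). A call has 1 to 10 rows; each row shifts and turns the commanded pose from where the row before left it, along the tool's axes as they then stand; what a row does not reach is not made up. A row lasts 1/10 s, in which the tool goes at most 50 mm and 8.59 degrees, less where a joint would pass 70% of its speed; a pose out of reach is approached as far as the arm can. A call with a gripper value outside its range is refused whole. The fingers move at their own pace and stop on an object; "newtons" is the grip in N (left out, the last holds). Time passes only in rows, so rows that do not move let the fingers close. It gives the time, the measured TCP pose, the force, the opening and the grip force at its end, in the units of the state.
- robot.get_obs(): the state, without advancing time (a new reading comes with each control period).
- robot.capture(name): name is "side" or "top" or "wrist"; returns a dict with "pixels" (400x640x3 uint8, red, green, blue), "fx", "fy", "cx", "cy" (pixels), "k1" (the pictures are not rectified: a ray, as slopes to the right and down, at radius r is drawn at 1 + k1 r^2 times it, then the intrinsics apply), "rvec" (rotation vector, rad) and "tvec" (3), from world to camera coordinates, as OpenCV has them. Camera axes: x right, y down, z forward; pixel columns grow to the right and rows downward; lengths in mm; the calibration is good to about 2 mm. A picture is of the moment at which its call begins. There is no depth.
- robot.job_done(): hands the job in; it is judged then, once.
The state is a dict: "clock": time; "joints": joint angles; "joint_velocities": joint speeds; "tau": joint torques, N m; "eef_pos": TCP position; "ee_rot": TCP orientation; "force": force on the tool from outside, world axes, zero at the start; "moment": the same for the moment, N m; "gripper_width": finger opening in mm; "finger_force": force on a finger pad.
Only numpy, scipy, OpenCV 4.12 (cv2) and the standard library are available. Lean on these libraries where they do the work, as an engineer would, in place of code of your own. Each camera call takes 0.05 s, during which the arm holds its last target. There are 200 camera calls.

## Task

The four brass pieces lie in a row in one rack, in the order they were made; they get soldered on in the opposite order, so move them into the empty rack in reverse: the piece now leftmost goes into the rightmost place, the next one into the place beside that, and so on. Set each down the same way up as it lies now, in the middle of its own grey felt pad, and do not disturb the jar.

Things in the scene. Friction and masses are not known exactly. Their poses are not given: they have to be found in the camera images.
- tee_mid (a point): Brass tube tee, the largest of the four pieces: a short thick tube lying level with a side tube; 42 (x) x 56 (y) x 28 mm high, 39 mm wide where it is pinched. Site at the piece's centre, half-way up; z up. It starts with its x axis within 0.12 rad of the rack's x axis; pinch it from above along its x axis. 
- saddle_mid (a point): Small cut brass saddle, a U of two upright side plates with a small tube between them: 20 (x) x 30 (y) x 16 mm high; the plates face +-x, 20 mm over their outsides. Site at the piece's centre, half-way up; z up. It starts with its x axis within 0.12 rad of the rack's x axis; pinch it from above along its x axis. 
- curl_mid (a point): Rolled brass strip: an upright curl of 19 mm diameter, 12 mm high, with its axis at x = +2, y = +5 mm, and a thin flat tail (2 mm thick) toward -y; 24 (x) x 29 (y) mm in all. Site at the piece's centre, half-way up; z up. It starts with its x axis within 0.12 rad of the rack's x axis; pinch it from above along its x axis. 
- ferrule_mid (a point): Turned brass ferrule standing upright: an open round tube of 30 mm outside diameter, 20 mm high, with a 38 mm flange, 4 mm high, at its foot. Turned any way. Site at the piece's centre, half-way up; z up. Pinch it from above in any direction.
- source_rack: The full rack: dark wooden board fixed on the bench, 304 (y) x 100 (x) x 12 mm. Four places at x = 0, y = +111, +37, -37, -111 mm, each a 50 mm grey felt pad with its top 14 mm above the bench. Brass pegs, 6 mm thick, to 30 mm above the bench, at x = +-42, y = 0, +-74, +-146 mm. Origin: centre of the underside; x points away from the robot, y to its left (within 0.12 rad). Holds the four pieces at the start.
- target_rack: The empty rack: dark wooden board fixed on the bench, 304 (y) x 100 (x) x 12 mm. Four places at x = 0, y = +111, +37, -37, -111 mm, each a 50 mm grey felt pad with its top 14 mm above the bench. Brass pegs, 6 mm thick, to 30 mm above the bench, at x = +-42, y = 0, +-74, +-146 mm. Origin: centre of the underside; x points away from the robot, y to its left (within 0.12 rad). Either rack may be the nearer.
- pad_tee: The grey felt pad (50 x 50 x 2 mm, fixed in the full rack) on which the tee lies at the start; it stays behind and so shows where the tee came from. All four pads look alike; the fourth, the ferrule's, is not listed. Origin: centre of its underside.
- pad_saddle: The grey felt pad (50 x 50 x 2 mm, fixed in the full rack) on which the saddle lies at the start; it stays behind and so shows where the saddle came from. All four pads look alike; the fourth, the ferrule's, is not listed. Origin: centre of its underside.
- pad_curl: The grey felt pad (50 x 50 x 2 mm, fixed in the full rack) on which the curl lies at the start; it stays behind and so shows where the curl came from. All four pads look alike; the fourth, the ferrule's, is not listed. Origin: centre of its underside.
- flux_jar: Glass jar with a black screw lid, 52 mm across, 64 mm high, standing at the right of the racks; a bystander, not to be disturbed. Origin: centre of its underside.
Not all that is in view belongs to the job. What is shaped like the part that bears ferrule_mid but blue or pink is not meant.

How it is judged (in metres and radians):
At the end, for the whole second after the job is handed in: Each piece rests in the empty rack, in the place that mirrors the one it came from (leftmost to rightmost and so on): its centre within 12 mm of the pad's middle along each of the rack's axes, height within 4 mm, at rest, the same way up (within 0.15 rad) (x of tee_mid in the frame of target_rack between -0.012 and 0.012 m and z of tee_mid in the frame of target_rack between 0.024 and 0.032 m and angle between each of tee_mid, saddle_mid, curl_mid, ferrule_mid's own z axis and vertical below 0.15 rad and ((y of pad_tee in the frame of source_rack between 0.091 and 0.131 m and y of tee_mid in the frame of target_rack between -0.123 and -0.099 m) or (y of pad_tee in the frame of source_rack between 0.017 and 0.057 m and y of tee_mid in the frame of target_rack between -0.049 and -0.025 m) or (y of pad_tee in the frame of source_rack between -0.057 and -0.017 m and y of tee_mid in the frame of target_rack between 0.025 and 0.049 m) or (y of pad_tee in the frame of source_rack between -0.131 and -0.091 m and y of tee_mid in the frame of target_rack between 0.099 and 0.123 m)) and linear speed of each of tee, saddle, curl, ferrule below 0.01 m/s and x of saddle_mid in the frame of target_rack between -0.012 and 0.012 m and z of saddle_mid in the frame of target_rack between 0.018 and 0.026 m and ((y of pad_saddle in the frame of source_rack between 0.091 and 0.131 m and y of saddle_mid in the frame of target_rack between -0.123 and -0.099 m) or (y of pad_saddle in the frame of source_rack between 0.017 and 0.057 m and y of saddle_mid in the frame of target_rack between -0.049 and -0.025 m) or (y of pad_saddle in the frame of source_rack between -0.057 and -0.017 m and y of saddle_mid in the frame of target_rack between 0.025 and 0.049 m) or (y of pad_saddle in the frame of source_rack between -0.131 and -0.091 m and y of saddle_mid in the frame of target_rack between 0.099 and 0.123 m)) and x of curl_mid in the frame of target_rack between -0.012 and 0.012 m and z of curl_mid in the frame of target_rack between 0.016 and 0.024 m and ((y of pad_curl in the frame of source_rack between 0.091 and 0.131 m and y of curl_mid in the frame of target_rack between -0.123 and -0.099 m) or (y of pad_curl in the frame of source_rack between 0.017 and 0.057 m and y of curl_mid in the frame of target_rack between -0.049 and -0.025 m) or (y of pad_curl in the frame of source_rack between -0.057 and -0.017 m and y of curl_mid in the frame of target_rack between 0.025 and 0.049 m) or (y of pad_curl in the frame of source_rack between -0.131 and -0.091 m and y of curl_mid in the frame of target_rack between 0.099 and 0.123 m)) and x of ferrule_mid in the frame of target_rack between -0.012 and 0.012 m and z of ferrule_mid in the frame of target_rack between 0.02 and 0.028 m and (y of ferrule_mid in the frame of target_rack between 0.099 and 0.123 m or y of ferrule_mid in the frame of target_rack between 0.025 and 0.049 m or y of ferrule_mid in the frame of target_rack between -0.049 and -0.025 m or y of ferrule_mid in the frame of target_rack between -0.123 and -0.099 m)); the robot touches nothing.
It fails at once if the jar is disturbed (moved more than 20 mm) (distance of flux_jar from where it was at the start of the episode above 0.02 m).
It also fails if it takes over 80 s, if anything falls off the work surface, if the arm or the gripper's body presses on something with over 40 N, if the wrist force passes 120 N, or if a joint passes its speed limit or range.

## Working session

There is one attempt and no reset: what is moved stays moved. The work goes in short steps, Python scripts to look and compute and a tool call to move; the robot and the scene stay as the last step left them, time stands still between calls to the robot, and variables do not carry over. Pictures are saved under pics/ and viewed, at most 15 in all, crops included, and the job is handed in when it is done.

Besides the shell and the picture viewer there is one more tool, called by a JSON object that holds its "method" and its "body". carry_out: Moves the arm, as the interface text tells. Its arguments: {"type":"object","properties":{"moves":{"type":"array"},"newtons":{"type":"number"}},"required":["moves"]}

```bash
mkdir -p pics
cat > h.py <<'E'
import numpy as np, cv2, json
from scipy.spatial.transform import Rotation as R
from plant import robot
def snap(cam,name):
    c=robot.capture(cam); px=np.array(c.pop("pixels"),np.uint8)
    cv2.imwrite(f"pics/{name}.png",px[:,:,::-1])
    json.dump({k:np.array(v).tolist() for k,v in c.items()},open(f"pics/{name}.json","w"))
    return px
def load(name): return json.load(open(f"pics/{name}.json"))
def ray(name,u,v):
    c=load(name); K=np.array([[c["fx"],0,c["cx"]],[0,c["fy"],c["cy"]],[0,0,1]])
    p=cv2.undistortPoints(np.array([[[u,v]]],float),K,np.array([c["k1"],0,0,0,0.]))[0,0]
    M=R.from_rotvec(np.ravel(c["rvec"])).as_matrix(); t=np.ravel(c["tvec"])
    d=M.T@np.array([p[0],p[1],1]); return -M.T@t, d/np.linalg.norm(d)
def at(name,u,v,z):
    o,d=ray(name,u,v); return (o+d*(z-o[2])/d[2]).round(1)
def tri(obs):
    A=np.zeros((3,3));b=np.zeros(3)
    for n,u,v in obs:
        o,d=ray(n,u,v);P=np.eye(3)-np.outer(d,d);A+=P;b+=P@o
    x=np.linalg.solve(A,b)
    res=[np.linalg.norm((np.eye(3)-np.outer(ray(*q)[1],ray(*q)[1]))@(x-ray(*q)[0])) for q in obs]
    return x.round(1),np.round(res,1)
def proj(name,P):
    c=load(name); K=np.array([[c["fx"],0,c["cx"]],[0,c["fy"],c["cy"]],[0,0,1]])
    return cv2.projectPoints(np.array(P,float).reshape(-1,3),np.ravel(c["rvec"]).astype(float),np.ravel(c["tvec"]).astype(float),K,np.array([c["k1"],0,0,0,0.]))[0][:,0].round(1)
E
python3 -c "
from h import *
for c in ['top','side','wrist']: snap(c,c+'0'); print(c,ray(c+'0',320,200))
print(robot.get_obs())"
```

```text
top (array([ 417.13450434, -167.40018546,  980.53524452]), array([ 0.11590982,  0.00567132, -0.99324355]))
side (array([485.46722408, 635.03872505, 557.43052773]), array([ 0.04478728, -0.84871071, -0.52695752]))
wrist (array([166.68141543, 503.131422  , 372.32274088]), array([ 0.25530596, -0.13703999, -0.95709921]))
{'clock': 0.15, 'joints': array([ 1.11498452e+00,  2.60544952e-01, -1.39088004e-01,  1.17271511e+00,
        7.86910590e-06,  1.57077835e+00]), 'joint_velocities': array([ 0.00081253, -0.00046015,  0.00359241,  0.00196659, -0.00111681,
       -0.00045359]), 'tau': array([-5.38617769e-04, -4.06007481e+01,  2.54166341e+01,  1.26945975e-02,
       -6.62495654e-05, -5.03068222e-06]), 'eef_pos': array([230.87653599, 470.94812912, 252.64412345]), 'ee_rot': array([ 2.25929253e-01,  9.74143403e-01, -7.54915812e-04, -1.79137957e-04]), 'force': array([-0.0483917 , -0.37161333, -0.39484815]), 'moment': array([-0.02702871,  0.02293731, -0.00123974]), 'finger_force': 0.0, 'gripper_width': 85.05150885866549}
```

View pics/top0.png

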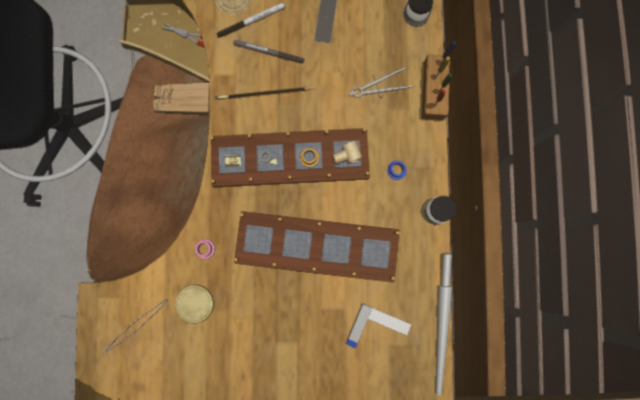

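View pics/side0.png

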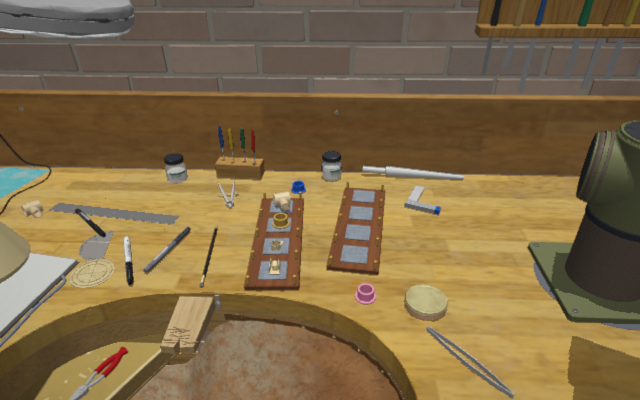

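The top view shows the far (full) rack running from about (232,160) to (347,153) px, ordered left to right as saddle, curl, ferrule, tee. The empty near rack runs from about (258,240) to (376,253), and the jar is at (440,209). Next I'll enlarge crops.

```bash
python3 -c "
import cv2
a=cv2.imread('pics/top0.png')[120:290,200:410];cv2.imwrite('pics/topc.png',cv2.resize(a,None,fx=3.5,fy=3.5,interpolation=cv2.INTER_CUBIC))
b=cv2.imread('pics/side0.png')[175:300,235:400];cv2.imwrite('pics/sidec.png',cv2.resize(b,None,fx=4.5,fy=4.5,interpolation=cv2.INTER_CUBIC))"
```

```text
(no output)
```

View pics/topc.png

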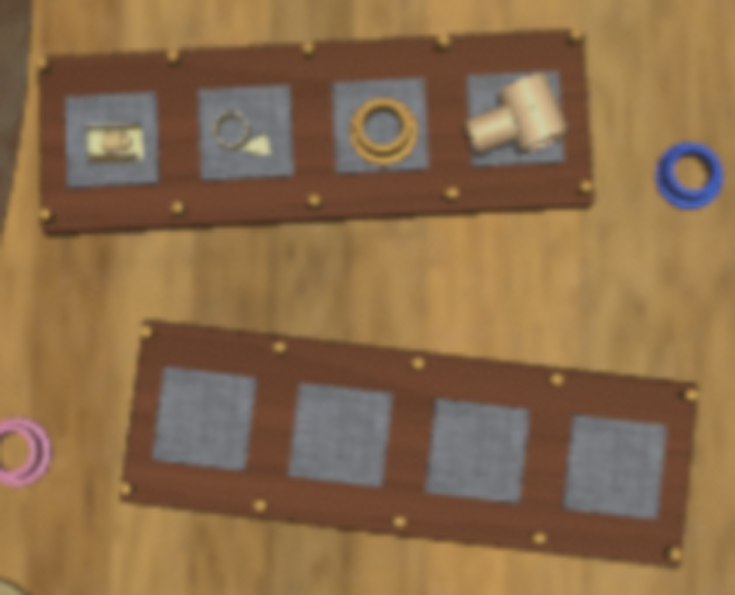

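View pics/sidec.png

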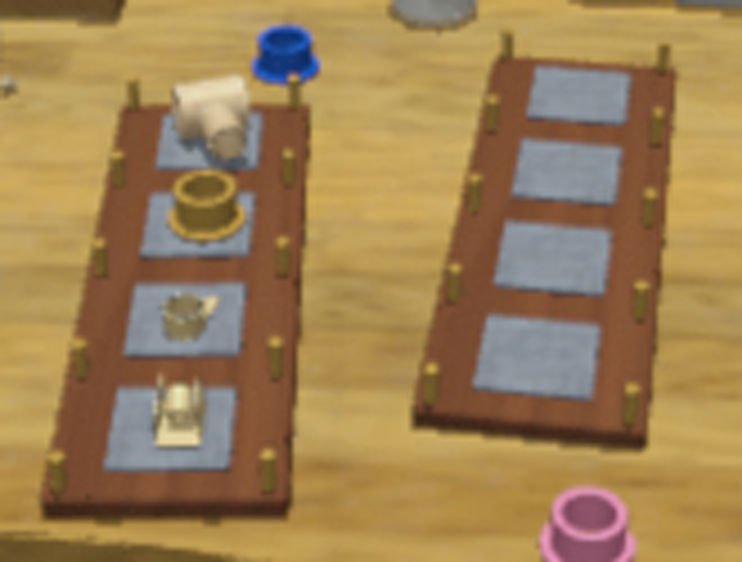

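```bash
cat > m1.py <<'E'
from h import *
def T(x,y): return ("top0",200+(x+.5)/3.5-.5,120+(y+.5)/3.5-.5)
def S(x,y): return ("side0",235+(x+.5)/4.5-.5,175+(y+.5)/4.5-.5)
def dc(a,b,c,d):
    l=lambda p,q:np.cross([*p,1],[*q,1]); x=np.cross(l(a,c),l(b,d)); return x[:2]/x[2]
src=[((113,140),[(118,388),(237,388),(231,469),(104,470)]),((246,133),[(136,283),(245,284),(242,356),(124,354)]),((381,126),[(150,192),(254,196),(250,257),(140,254)]),((516,118),[(164,113),(263,113),(260,168),(156,168)])]
tgt=[((204,419),[(485,315),(600,319),(595,399),(473,389)]),((341,435),[(504,221),(610,228),(605,294),(495,285)]),((478,451),[(519,140),(622,147),(616,203),(512,196)]),((615,467),[(534,66),(630,70),(625,123),(527,117)])]
for n,g in(("src",src),("tgt",tgt)):
    P=[]
    for t,s in g:
        x,r=tri([T(*t),S(*dc(*s))]); P.append(at(*T(*t),14)); print(n,x,r,P[-1])
    P=np.array(P); d=P[0]-P[3]; print(P.mean(0),'yaw',np.arctan2(-d[0],d[1]),np.linalg.norm(d)/3)
print('saddle',at(*T(116,143),28),'curl ring',at(*T(231,129),26),'ferrule',at(*T(384,128),34),'tee main',at(*T(536,110),36),'jar',at('top0',440,209,60))
E
python3 m1.py
```

```text
src [608.1   7.9  12.4] [0.4 0.4] [608.2   7.7  14. ]
src [611.9 -65.6  13.1] [0.1 0.1] [611.9 -65.7  14. ]
src [ 615.8 -139.8   12.4] [0.1 0.1] [ 615.6 -139.8   14. ]
src [ 619.6 -213.8   13. ] [0.5 0.5] [ 619.9 -213.8   14. ]
[ 613.9 -102.9   14. ] yaw 0.05277262608428803 73.93626384333409
tgt [455.6 -44.9  13.8] [0.3 0.3] [455.3 -44.9  14. ]
tgt [ 446.9 -118.8   13.2] [0. 0.] [ 446.8 -118.8   14. ]
tgt [ 438.2 -192.3   12.4] [0.2 0.2] [ 438.4 -192.3   14. ]
tgt [ 430.  -265.7   13.4] [0.2 0.2] [ 429.8 -265.6   14. ]
[ 442.575 -155.4     14.   ] yaw -0.1150313855418949 74.05608985386985
saddle [603.8   3.5  28. ] curl ring [611.7 -58.8  26. ] ferrule [ 610.4 -142.    34. ] tee main [ 619.7 -223.5   36. ] jar [ 508.1 -378.7   60. ]
```

Two-view triangulation puts the pad tops at about z = 13 mm, which agrees with the text, and the pitch at 74 mm. I'll turn the tool to the source rack's yaw and go above it.

{"method": "carry_out", "body": {"moves": [[0, 0, 0, 0, 0, 0, 1.521], [0, 0, 0, 0, 0, 0, 1.521], [0, 0, 0, 0, 0, 0, 1.521], [0, 0, 0, 0, 0, 0, 1.521], [0, 0, 0, 0, 0, 0, 1.521], [0, 0, 0, 0, 0, 0, 1.521], [0, 0, 0, 0, 0, 0, 1.521], [0, 0, 0, 0, 0, 0, 1.521]], "newtons": 30}}

```text
clock: 0.95
eef_pos: [231.0, 471.1, 252.9]
ee_rot: [0.69, 0.724, -0.0, 0.0]
force: [-0.8, 0.3, -0.4]
gripper_width: 42.6
finger_force: 0.0
```

{"method": "carry_out", "body": {"moves": [[0, -0.04, 0.0252, 0, 0, 0, 0], [0, -0.04, 0.0252, 0, 0, 0, 0], [0, -0.04, 0.0252, 0, 0, 0, 0], [0, -0.04, 0.0252, 0, 0, 0, 0], [0, -0.04, 0.0252, 0, 0, 0, 0], [0, -0.04, 0.0252, 0, 0, 0, 0], [0, -0.04, 0.0252, 0, 0, 0, 0]]}}

```text
clock: 1.65
eef_pos: [422.8, 199.4, 253.2]
ee_rot: [0.688, 0.726, 0.0, -0.0]
force: [0.4, -0.3, -0.1]
gripper_width: 43.1
finger_force: 0.0
```

{"method": "carry_out", "body": {"moves": [[0, -0.04, 0.0252, 0, 0, 0, 0], [0, -0.04, 0.0252, 0, 0, 0, 0], [0, -0.04, 0.0252, 0, 0, 0, 0], [0, -0.04, 0.0252, 0, 0, 0, 0], [0, -0.04, 0.0252, 0, 0, 0, 0], [0, -0.04, 0.0252, 0, 0, 0, 0], [0, -0.04, 0.0252, 0, 0, 0, 0], [0, 0, 0, 0, 0, 0, 0], [0, 0, 0, 0, 0, 0, 0]]}}

```text
clock: 2.55
eef_pos: [613.1, -70.1, 252.2]
ee_rot: [0.689, 0.725, -0.0, -0.001]
force: [-0.2, 1.3, -0.5]
gripper_width: 42.8
finger_force: 0.0
```

```bash
cat >> h.py <<'E'
def go(x,y,z,yaw_deg):
    "prints measured pose and the shift/turn to reach TCP target with tool y at yaw_deg, tool down"
    o=robot.get_obs(); Q=R.from_quat(o["ee_rot"]); M=Q.as_matrix()
    a=np.radians(yaw_deg); ty=np.array([np.cos(a),np.sin(a),0]); tz=np.array([0,0,-1.]); G=np.c_[np.cross(ty,tz),ty,tz]
    d=np.array([x,y,z])-o["eef_pos"]
    print("clk",round(o["clock"],2),"pos",o["eef_pos"].round(1),"yaw",round(np.degrees(np.arctan2(M[1,1],M[0,1])),2),"F",o["force"].round(1),"w",round(o["gripper_width"],1),"ff",round(o["finger_force"],1))
    print("shift in target tool axes mm",(G.T@d).round(1),"turn units",(Q.inv()*R.from_matrix(G)).as_rotvec(degrees=True).round(2)/5,"j",o["joints"].round(2))
E
python3 -c "
from h import *
go(613,-70,253,3.02)
a=snap('wrist','w1'); print(load('w1')['fx'])
b=a[:,:,::-1]; cv2.imwrite('pics/w1b.png',cv2.resize(b,(800,500),interpolation=cv2.INTER_CUBIC))"
```

```text
clk 2.55 pos [613.1 -70.1 252.2] yaw 2.92 F [-0.2  1.3 -0.5] w 42.8 ff 0.0
shift in target tool axes mm [ 0.1 -0.1 -0.8] turn units [-0.02  -0.008 -0.02 ] j [-0.11  0.42  0.1   1.25  0.    1.41]
306.76181204241567
```

View pics/w1b.png

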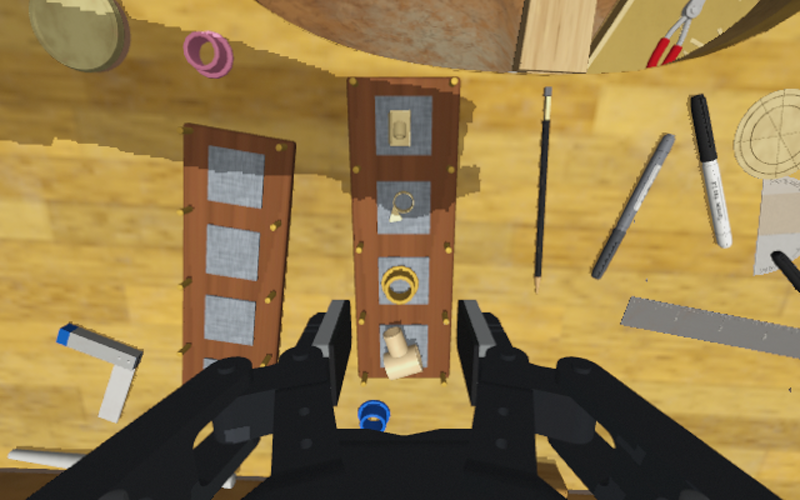

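Wrist view (800 px scale): saddle at (400,127), curl ring at (403,203) with its tail towards (395,217), ferrule at (400,285), tee at (400,350). I'll enlarge them.

```bash
python3 -c "
import cv2,numpy as np
a=cv2.imread('pics/w1.png'); c=[cv2.resize(a[y:y+125,272:367],(399,525),interpolation=cv2.INTER_CUBIC) for y in (70,195)]
cv2.imwrite('pics/w1c.png',np.hstack(c))"
```

```text
(no output)
```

View pics/w1c.png

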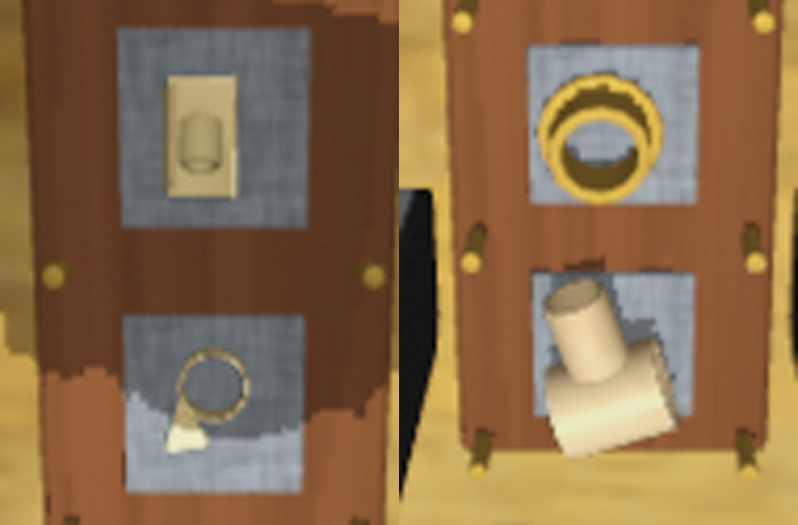

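```bash
cat > m2.py <<'E'
from h import *
from m1 import T
def A(x,y): return ("w1",272+(x+.5)/4.2-.5,70+(y+.5)/4.2-.5)
def B(x,y): return ("w1",272+(x-399+.5)/4.2-.5,195+(y+.5)/4.2-.5)
print('---wrist')
print('pads',at(*A(214,128),14),at(*A(214,404),14),at(*B(614,124),14), at(*B(614,342),14))
print('saddle z30',[at(*A(*p),30) for p in((165,76),(237,76),(237,198),(168,196))], tri([A(201,136),T(116,143)]))
print('curl ring',at(*A(213,385),26),'tri',tri([A(213,385),T(231,129)]),'tail end',at(*A(187,448),16),at(*A(165,452),16),at(*A(208,437),16))
print('ferr top',at(*B(600,158),34),'flange',at(*B(600,138),18),'tri',tri([B(600,158),T(384,128)]))
print('tee ends z28',at(*B(555,418),28),at(*B(667,382),28),'side end',at(*B(578,295),28),'top cam ends',at(*T(544,146),28),at(*T(523,83),28),at(*T(474,133),28))
E
python3 m2.py|sed -n '/---/,$p'
```

```text
---wrist
pads [608.9  10.1  14. ] [612.6 -63.6  14. ] [ 616.6 -137.1   14. ] [ 620.3 -210.    14. ]
saddle z30 [array([596.1,  21.5,  30. ]), array([614.1,  22.4,  30. ]), array([615.7,  -7. ,  30. ]), array([598. ,  -7.4,  30. ])] (array([606.2,   7.1,  12.2]), array([1., 1.]))
curl ring [612.  -56.2  26. ] tri (array([612.5, -57.7,  19.4]), array([0.6, 0.6])) tail end [605.7 -76.2  16. ] [599.5 -77.6  16. ] [611.4 -72.7  16. ]
ferr top [ 612.8 -139.8   34. ] flange [ 612.7 -140.2   18. ] tri (array([ 612.3, -142.1,   27.8]), array([0.7, 0.7]))
tee ends z28 [ 603.2 -228.8   28. ] [ 636.7 -214.5   28. ] side end [ 608.4 -186.5   28. ] top cam ends [ 601.6 -228.1   28. ] [ 636.3 -217.    28. ] [ 608.8 -190.4   28. ]
```

{"method": "carry_out", "body": {"moves": [[0, 0.0152, -0.0008, 0.0344, 0, 0, 0], [0, 0.0152, -0.0008, 0.0344, 0, 0, 0], [0, 0.0152, -0.0008, 0.0344, 0, 0, 0], [0, 0.0152, -0.0008, 0.0344, 0, 0, 0], [0, 0.0152, -0.0008, 0.0344, 0, 0, 0], [0, 0, 0, 0.015, 0, 0, 0], [0, 0, 0, 0.01, 0, 0, 0], [0, 0, 0, 0, 0, 0, 0], [0, 0, 0, 0, 0, 0, 0]]}}

```text
clock: 3.5
eef_pos: [605.5, 6.9, 57.4]
ee_rot: [0.688, 0.726, 0.0, 0.001]
force: [0.7, -0.8, -0.4]
gripper_width: 42.8
finger_force: 0.0
```

```bash
python3 -c "
from h import *
go(605,5.5,39,3.02)
a=snap('wrist','w2'); b=a[180:400,160:480,::-1]; cv2.imwrite('pics/w2b.png',cv2.resize(b,(800,550),interpolation=cv2.INTER_CUBIC))"
```

```text
clk 3.5 pos [605.5   6.9  57.4] yaw 3.07 F [ 0.7 -0.8 -0.4] w 42.8 ff 0.0
shift in target tool axes mm [-1.4 -0.6 18.4] turn units [0.016 0.    0.01 ] j [ 0.01  0.53 -0.25  0.79 -0.    1.53]
```

View pics/w2b.png

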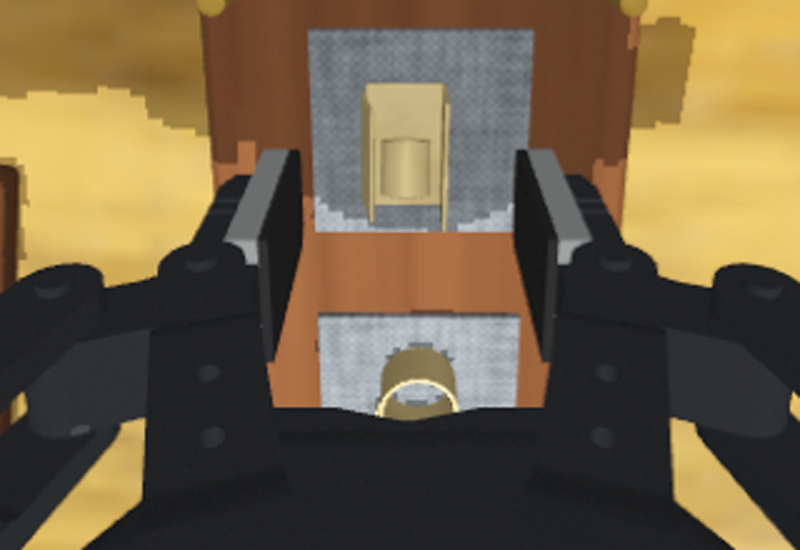

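The fingers straddle the saddle, whose centre is at about (405,155) in the crop, midway between the pads. I'll descend, close and lift.

{"method": "carry_out", "body": {"moves": [[0, -0.001, 0, 0.01, 0, 0, 0], [0, 0, 0, 0.008, 0, 0, 0], [0, 0, 0, 0, 0, 0, 0], [-1, 0, 0, 0, 0, 0, 0], [-1, 0, 0, 0, 0, 0, 0], [-1, 0, 0, 0, 0, 0, 0], [-1, 0, 0, 0, 0, 0, 0], [-1, 0, 0, 0, 0, 0, 0]], "newtons": 30}}

```text
clock: 4.35
eef_pos: [605.2, 5.6, 38.4]
ee_rot: [0.688, 0.726, 0.0, 0.0]
force: [0.7, -0.4, 0.2]
gripper_width: 18.8
finger_force: 28.4
```

```bash
python3 -c "
from h import *
go(430.5,-264.5,130,-6.59)"
```

```text
clk 4.35 pos [605.2   5.6  38.4] yaw 3.05 F [ 0.7 -0.4  0.2] w 18.8 ff 28.4
shift in target tool axes mm [-288.4 -142.6  -91.6] turn units [0.002 0.    1.928] j [ 0.01  0.56 -0.27  0.75 -0.    1.53]
```

{"method": "carry_out", "body": {"moves": [[-1, 0, 0, -0.0305, 0, 0, 0.643], [-1, 0, 0, -0.0305, 0, 0, 0.643], [-1, 0, 0, -0.0305, 0, 0, 0.643], [-1, -0.0412, -0.0204, 0, 0, 0, 0], [-1, -0.0412, -0.0204, 0, 0, 0, 0], [-1, -0.0412, -0.0204, 0, 0, 0, 0], [-1, -0.0412, -0.0204, 0, 0, 0, 0], [-1, -0.0412, -0.0204, 0, 0, 0, 0], [-1, -0.0412, -0.0204, 0, 0, 0, 0], [-1, -0.0412, -0.0204, 0, 0, 0, 0]]}}

```text
clock: 5.35
eef_pos: [428.9, -265.8, 130.0]
ee_rot: [0.747, 0.665, 0.0, 0.0]
force: [1.4, 0.5, 0.1]
gripper_width: 18.7
finger_force: 28.5
```

{"method": "carry_out", "body": {"moves": [[-1, 0, 0, 0.03, 0, 0, 0], [-1, 0, 0, 0.025, 0, 0, 0], [-1, 0, 0, 0, 0, 0, 0], [-1, 0, 0, 0, 0, 0, 0]]}}

```text
clock: 5.75
eef_pos: [429.8, -264.2, 74.9]
ee_rot: [0.747, 0.665, -0.0, -0.001]
force: [1.1, 0.6, -0.6]
gripper_width: 18.5
finger_force: 28.5
```

```bash
python3 -c "
from h import *
go(430.5,-264.5,39,-6.59)
a=snap('wrist','w3'); b=a[140:400,140:500,::-1]; cv2.imwrite('pics/w3b.png',cv2.resize(b,(792,572),interpolation=cv2.INTER_CUBIC))
print('pads centre in crop',[(p-[140,140])*2.2 for p in proj('w3',[[429.8,-265.6,14],[430.6,-263,14]])])
"
```

```text
clk 5.75 pos [ 429.8 -264.2   74.9] yaw -6.59 F [ 1.1  0.6 -0.6] w 18.5 ff 28.5
shift in target tool axes mm [-0.2  0.7 35.9] turn units [-0.014 -0.006 -0.   ] j [-0.55  0.37 -0.48  0.71  0.    1.13]
pads centre in crop [array([401.06, 196.24]), array([402.82, 187.66])]
```

View pics/w3b.png

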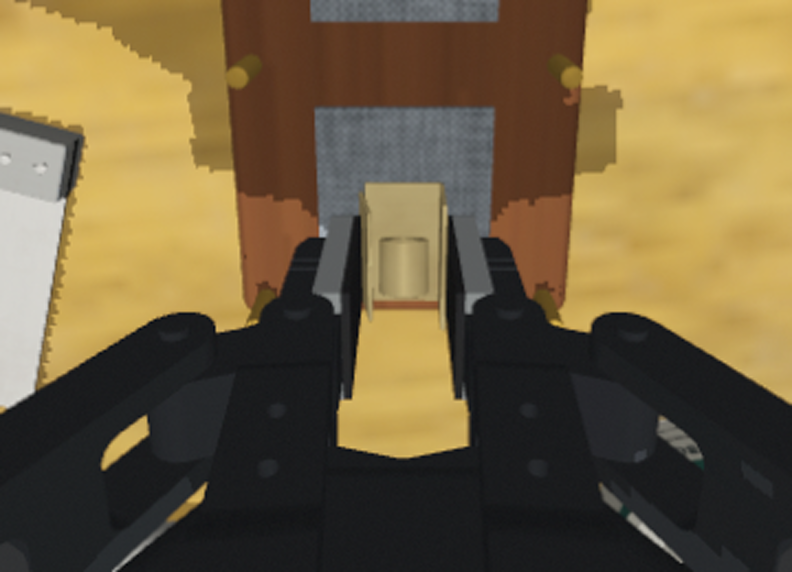

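The saddle is held level, and the target pad's centre is near (401,190) in the crop, as predicted. I'll lower it and release.

{"method": "carry_out", "body": {"moves": [[-1, 0, 0.0007, 0.02, 0, 0, 0], [-1, 0, 0, 0.012, 0, 0, 0], [-1, 0, 0, 0.004, 0, 0, 0], [-1, 0, 0, 0, 0, 0, 0], [-1, 0, 0, 0, 0, 0, 0], [0, 0, 0, 0, 0, 0, 0], [0, 0, 0, 0, 0, 0, 0], [0, 0, 0, 0, 0, 0, 0], [0, 0, 0, 0, 0, 0, 0]]}}

```text
clock: 6.7
eef_pos: [431.0, -264.6, 39.0]
ee_rot: [0.747, 0.665, 0.0, 0.0]
force: [-0.2, -0.3, -0.1]
gripper_width: 42.7
finger_force: 0.0
```

```bash
python3 -c "
from h import *
go(612.3,-52.5,37,3.02)"
```

```text
clk 6.7 pos [ 431.  -264.6   39. ] yaw -6.6 F [-0.2 -0.3 -0.1] w 42.7 ff 0.0
shift in target tool axes mm [202.3 192.3   2. ] turn units [ 0.004  0.002 -1.924] j [-0.55  0.42 -0.53  0.62 -0.    1.14]
```

{"method": "carry_out", "body": {"moves": [[0, 0, 0, -0.03, 0, 0, -0.642], [0, 0, 0, -0.03, 0, 0, -0.641], [0, 0, 0, -0.02, 0, 0, -0.641], [0, 0.0337, 0.032, 0, 0, 0, 0], [0, 0.0337, 0.032, 0, 0, 0, 0], [0, 0.0337, 0.032, 0, 0, 0, 0], [0, 0.0337, 0.032, 0, 0, 0, 0], [0, 0.0337, 0.032, 0, 0, 0, 0], [0, 0.0337, 0.032, 0, 0, 0, 0]]}}

```text
clock: 7.6
eef_pos: [612.9, -50.9, 118.8]
ee_rot: [0.688, 0.726, -0.0, 0.0]
force: [0.2, -1.7, 0.1]
gripper_width: 42.7
finger_force: 0.0
```

{"method": "carry_out", "body": {"moves": [[0, 0, 0, 0.03, 0, 0, 0], [0, 0, 0, 0.02, 0, 0, 0], [0, 0, 0, 0.01, 0, 0, 0], [0, 0, 0, 0, 0, 0, 0]]}}

```text
clock: 8.0
eef_pos: [610.4, -52.5, 57.1]
ee_rot: [0.688, 0.725, -0.001, -0.001]
force: [-0.4, -0.6, -0.3]
gripper_width: 42.8
finger_force: 0.0
```

```bash
python3 -c "
from h import *
go(612.3,-52.5,37,3.02)
a=snap('wrist','w4'); b=a[180:400,160:480,::-1]; cv2.imwrite('pics/w4b.png',cv2.resize(b,(800,550),interpolation=cv2.INTER_CUBIC))"
```

```text
clk 8.0 pos [610.4 -52.5  57.1] yaw 3.01 F [-0.4 -0.6 -0.3] w 42.8 ff 0.0
shift in target tool axes mm [-0.1  1.9 20.1] turn units [-0.042 -0.006 -0.002] j [-0.09  0.55 -0.22  0.8  -0.    1.43]
```

View pics/w4b.png

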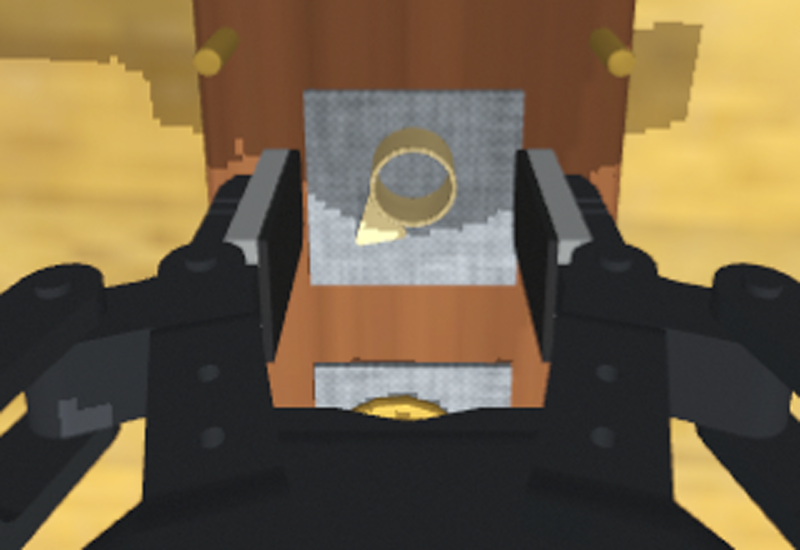

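```bash
python3 -c "
from h import *
f=lambda x,y,z: at('w4',160+(x+.5)/2.5-.5,180+(y+.5)/2.5-.5,z)
print(f(413,188,26),'tail',f(358,243,16),f(404,236,16),'pad c',f(413,182,14),'tips far', f(295,150,36),f(520,150,36),f(265,240,36))"
```

```text
[612.2 -56.7  26. ] tail [600.2 -76.8  16. ] [611.  -74.3  16. ] pad c [612.4 -61.2  14. ] tips far [587.9 -44.5  36. ] [632.7 -42.1  36. ] [581.9 -65.1  36. ]
```

{"method": "carry_out", "body": {"moves": [[0, 0, 0.0019, 0.012, 0, 0, 0], [0, 0, 0, 0.008, 0, 0, 0], [0, 0, 0, 0, 0, 0, 0], [-1, 0, 0, 0, 0, 0, 0], [-1, 0, 0, 0, 0, 0, 0], [-1, 0, 0, 0, 0, 0, 0], [-1, 0, 0, 0, 0, 0, 0], [-1, 0, 0, 0, 0, 0, 0]], "newtons": 25}}

```text
clock: 8.85
eef_pos: [614.2, -52.5, 39.2]
ee_rot: [0.688, 0.725, 0.0, 0.0]
force: [-0.2, 0.0, 2.4]
gripper_width: 17.2
finger_force: 24.5
```

```bash
python3 -c "
from h import *
go(439+1.8+1.5,-191+9.5-.3,130,-6.59)"
```

```text
clk 8.85 pos [614.2 -52.5  39.2] yaw 3.02 F [-0.2  0.   2.4] w 17.2 ff 24.5
shift in target tool axes mm [-148.2 -155.9  -90.8] turn units [0.008 0.002 1.922] j [-0.09  0.57 -0.24  0.76 -0.    1.43]
```

{"method": "carry_out", "body": {"moves": [[-1, 0, 0, -0.0305, 0, 0, 0.641], [-1, 0, 0, -0.0305, 0, 0, 0.641], [-1, 0, 0, -0.0305, 0, 0, 0.641], [-1, -0.0296, -0.031, 0, 0, 0, 0], [-1, -0.0296, -0.031, 0, 0, 0, 0], [-1, -0.0296, -0.031, 0, 0, 0, 0], [-1, -0.0296, -0.031, 0, 0, 0, 0], [-1, -0.0296, -0.031, 0, 0, 0, 0], [-1, 0, 0, 0, 0, 0, 0], [-1, 0, 0, 0, 0, 0, 0]]}}

```text
clock: 9.85
eef_pos: [442.4, -182.1, 130.6]
ee_rot: [0.747, 0.665, 0.0, 0.0]
force: [0.1, -0.4, 0.3]
gripper_width: 17.4
finger_force: 24.6
```

```bash
python3 -c "
from h import *
go(442.3,-181.8,39,-6.59)
a=snap('wrist','w5'); b=a[140:400,140:500,::-1]; cv2.imwrite('pics/w5b.png',cv2.resize(b,(792,572),interpolation=cv2.INTER_CUBIC))"
```

```text
clk 9.85 pos [ 442.4 -182.1  130.6] yaw -6.71 F [ 0.1 -0.4  0.3] w 17.4 ff 24.6
shift in target tool axes mm [ 0.3 -0.2 91.6] turn units [ 0.008 -0.004 -0.024] j [-0.39  0.27 -0.47  0.83  0.    1.3 ]
```

View pics/w5b.png

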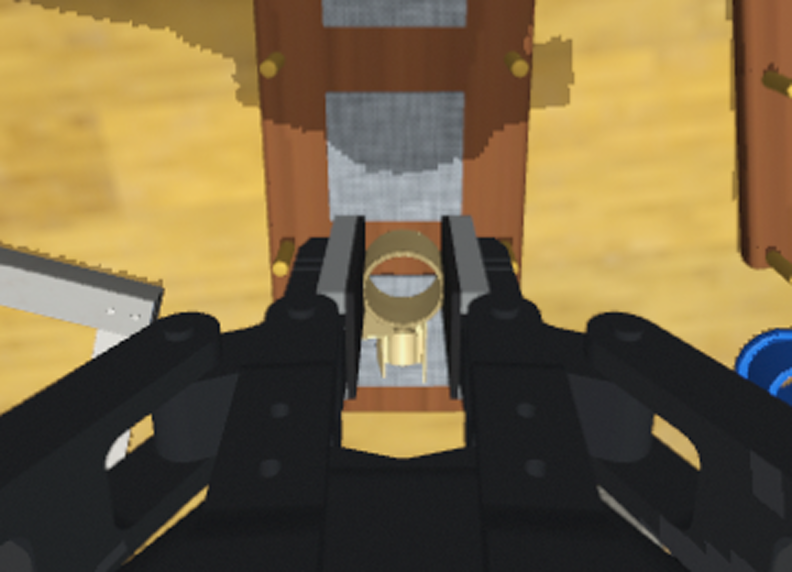

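The curl is held level over pad 3, at (395,155) in the crop, with the saddle standing on pad 4. I'll lower it and release.

{"method": "carry_out", "body": {"moves": [[-1, 0, 0, 0.03, 0, 0, 0], [-1, 0, 0, 0.03, 0, 0, 0], [-1, 0, 0, 0.02, 0, 0, 0], [-1, 0, 0, 0.008, 0, 0, 0], [-1, 0, 0, 0.004, 0, 0, 0], [-1, 0, 0, 0, 0, 0, 0], [-1, 0, 0, 0, 0, 0, 0]]}}

```text
clock: 10.6
eef_pos: [444.4, -181.6, 39.2]
ee_rot: [0.746, 0.666, 0.001, 0.001]
force: [0.1, -0.6, 0.4]
gripper_width: 17.3
finger_force: 24.6
```

```bash
python3 -c "
from h import *
go(442.3,-181.8,39,-6.59)"
```

```text
clk 10.6 pos [ 444.4 -181.6   39.2] yaw -6.53 F [ 0.1 -0.6  0.4] w 17.3 ff 24.6
shift in target tool axes mm [-0.5 -2.1  0.2] turn units [0.024 0.006 0.012] j [-0.39  0.38 -0.59  0.59  0.    1.3 ]
```

{"method": "carry_out", "body": {"moves": [[-1, 0, -0.0015, 0.001, 0, 0, 0], [-1, 0, 0, 0.0005, 0, 0, 0], [-1, 0, 0, 0, 0, 0, 0], [0, 0, 0, 0, 0, 0, 0], [0, 0, 0, 0, 0, 0, 0], [0, 0, 0, 0, 0, 0, 0]]}}

```text
clock: 11.2
eef_pos: [441.5, -181.5, 36.8]
ee_rot: [0.747, 0.665, -0.0, 0.0]
force: [-0.6, 0.4, -0.4]
gripper_width: 42.7
finger_force: 0.0
```

```bash
python3 -c "
from h import *
go(612.5,-140.7,42,3.02)"
```

```text
clk 11.2 pos [ 441.5 -181.5   36.8] yaw -6.59 F [-0.6  0.4 -0.4] w 42.7 ff 0.0
shift in target tool axes mm [ 31.7 172.9  -5.2] turn units [ 0.     0.002 -1.922] j [-0.39  0.39 -0.6   0.59 -0.    1.3 ]
```

{"method": "carry_out", "body": {"moves": [[0, 0, 0, -0.03, 0, 0, -0.641], [0, 0, 0, -0.03, 0, 0, -0.641], [0.3, 0, 0, -0.03, 0, 0, -0.641], [0.3, 0.0079, 0.0432, 0, 0, 0, 0], [0.3, 0.0079, 0.0432, 0, 0, 0, 0], [0.3, 0.0079, 0.0432, 0, 0, 0, 0], [0.3, 0.0079, 0.0432, 0, 0, 0, 0], [0.3, 0, 0, 0.03, 0, 0, 0], [0.3, 0, 0, 0.03, 0, 0, 0], [0.3, 0, 0, 0, 0, 0, 0]]}}

```text
clock: 12.2
eef_pos: [608.6, -139.7, 61.9]
ee_rot: [0.688, 0.726, -0.003, -0.004]
force: [-0.1, -0.6, 0.2]
gripper_width: 55.2
finger_force: 0.0
```

```bash
python3 -c "
from h import *
go(612.5,-140.7,41.5,3.02)
a=snap('wrist','w6'); b=a[180:400,160:480,::-1]; cv2.imwrite('pics/w6b.png',cv2.resize(b,(800,550),interpolation=cv2.INTER_CUBIC))"
```

```text
clk 12.2 pos [ 608.6 -139.7   61.9] yaw 3.05 F [-0.1 -0.6  0.2] w 55.2 ff 0.0
shift in target tool axes mm [-1.2  3.8 20.4] turn units [-0.108 -0.03   0.006] j [-0.23  0.56 -0.18  0.84 -0.    1.29]
```

View pics/w6b.png

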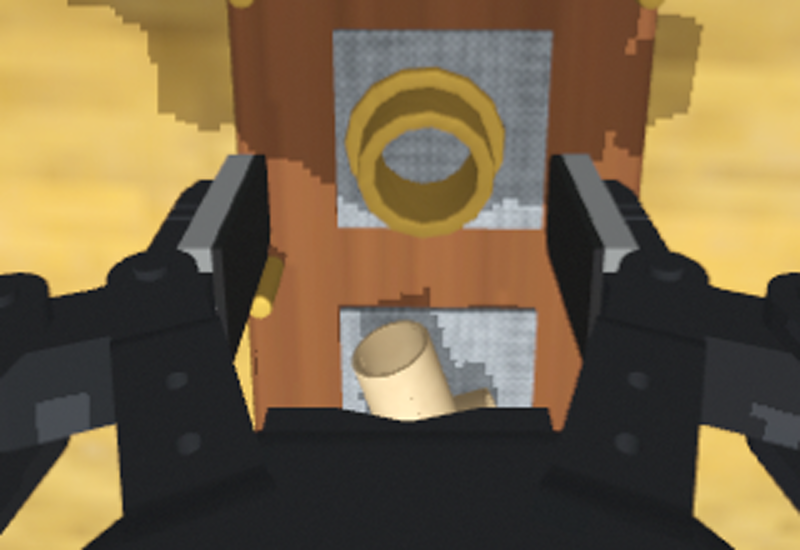

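The ferrule rim is at (426,168) between the pads. The 4 mm x offset is partly settling lag, so I'll let it settle and correct.

{"method": "carry_out", "body": {"moves": [[0.3, 0, 0, 0, 0, 0, 0], [0.3, 0, 0, 0, 0, 0, 0]]}}

```text
clock: 12.45
eef_pos: [613.3, -141.3, 68.6]
ee_rot: [0.688, 0.725, 0.001, 0.001]
force: [0.2, 0.6, 0.9]
gripper_width: 55.4
finger_force: 0.0
```

```bash
python3 -c "
from h import *
go(612.7,-140.7,41.5,3.02)"
```

```text
clk 12.45 pos [ 613.3 -141.3   68.6] yaw 3.0 F [0.2 0.6 0.9] w 55.4 ff 0.0
shift in target tool axes mm [ 0.6 -0.6 27.1] turn units [ 0.034  0.01  -0.004] j [-0.23  0.56 -0.17  0.84 -0.    1.29]
```

{"method": "carry_out", "body": {"moves": [[0.3, 0, 0, 0.012, 0, 0, 0], [0.3, 0, 0, 0.009, 0, 0, 0], [0.3, 0, 0, 0.0045, 0, 0, 0], [0.3, 0, 0, 0, 0, 0, 0], [0.3, 0, 0, 0, 0, 0, 0], [-1, 0, 0, 0, 0, 0, 0], [-1, 0, 0, 0, 0, 0, 0], [-1, 0, 0, 0, 0, 0, 0], [-1, 0, 0, 0, 0, 0, 0], [-1, 0, 0, 0, 0, 0, 0]], "newtons": 30}}

```text
clock: 13.45
eef_pos: [612.6, -140.9, 41.9]
ee_rot: [0.688, 0.725, 0.0, 0.0]
force: [-0.7, 0.3, 4.3]
gripper_width: 28.5
finger_force: 29.8
```

```bash
python3 -c "
from h import *
go(447.5,-117.5,130,-6.59)"
```

```text
clk 13.45 pos [ 612.6 -140.9   41.9] yaw 3.02 F [-0.7  0.3  4.3] w 28.5 ff 29.8
shift in target tool axes mm [   4.3 -166.7  -88.1] turn units [0.012 0.002 1.922] j [-0.23  0.58 -0.2   0.78 -0.    1.29]
```

{"method": "carry_out", "body": {"moves": [[-1, 0, 0, -0.0295, 0, 0, 0.641], [-1, 0, 0, -0.0295, 0, 0, 0.641], [-1, 0, 0, -0.0295, 0, 0, 0.64], [-1, 0.0011, -0.0417, 0, 0, 0, 0], [-1, 0.0011, -0.0417, 0, 0, 0, 0], [-1, 0.0011, -0.0417, 0, 0, 0, 0], [-1, 0.0011, -0.0417, 0, 0, 0, 0], [-1, 0, 0, 0.025, 0, 0, 0], [-1, 0, 0, 0.025, 0, 0, 0], [-1, 0, 0, 0.015, 0, 0, 0]]}}

```text
clock: 14.45
eef_pos: [445.7, -117.0, 63.6]
ee_rot: [0.747, 0.665, -0.0, -0.001]
force: [0.5, -0.7, -0.5]
gripper_width: 28.8
finger_force: 30.0
```

{"method": "carry_out", "body": {"moves": [[-1, 0, 0, 0, 0, 0, 0], [-1, 0, 0, 0, 0, 0, 0], [-1, 0, 0, 0, 0, 0, 0]]}}

```text
clock: 14.75
eef_pos: [447.9, -117.5, 65.6]
ee_rot: [0.747, 0.665, 0.0, 0.001]
force: [-1.3, -0.6, -0.8]
gripper_width: 28.7
finger_force: 30.0
```

```bash
python3 -c "
from h import *
go(447.5,-117.5,41.5,-6.59)
a=snap('wrist','w7'); b=a[140:400,140:500,::-1]; cv2.imwrite('pics/w7b.png',cv2.resize(b,(792,572),interpolation=cv2.INTER_CUBIC))"
```

```text
clk 14.75 pos [ 447.9 -117.5   65.6] yaw -6.59 F [-1.3 -0.6 -0.8] w 28.7 ff 30.0
shift in target tool axes mm [-0.  -0.4 24.1] turn units [0.018 0.002 0.   ] j [-0.26  0.32 -0.6   0.65 -0.    1.43]
```

View pics/w7b.png

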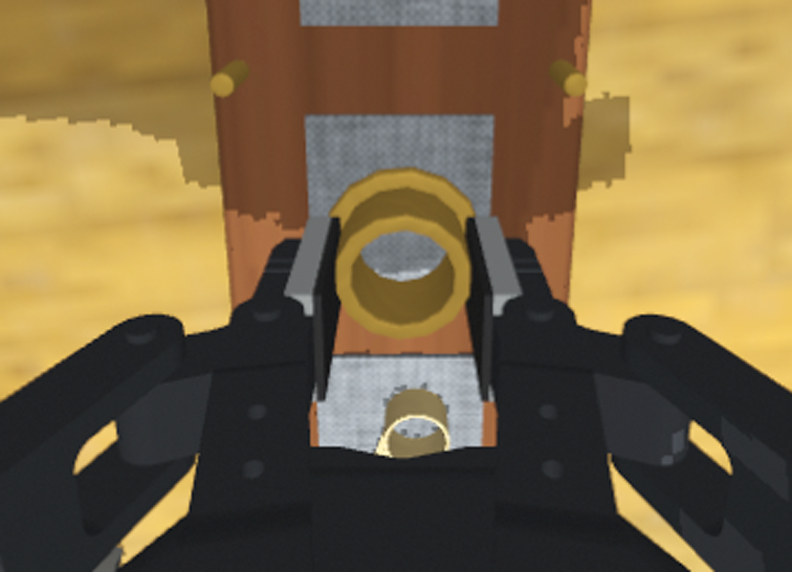

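The ferrule is held upright over pad 2, with the curl's ring standing on pad 3 at (415,430). I'll lower it and release.

{"method": "carry_out", "body": {"moves": [[-1, 0, 0, 0.012, 0, 0, 0], [-1, 0, 0, 0.008, 0, 0, 0], [-1, 0, 0, 0.0035, 0, 0, 0], [-1, 0, 0, 0, 0, 0, 0], [-1, 0, 0, 0, 0, 0, 0], [0.3, 0, 0, 0, 0, 0, 0], [0.3, 0, 0, 0, 0, 0, 0], [0.3, 0, 0, 0, 0, 0, 0]]}}

```text
clock: 15.6
eef_pos: [447.2, -117.3, 41.3]
ee_rot: [0.747, 0.665, 0.0, 0.0]
force: [0.8, -0.3, -0.9]
gripper_width: 55.5
finger_force: 0.0
```

```bash
python3 -c "
from h import *
go(619.5,-220.5,130,18)"
```

```text
clk 15.6 pos [ 447.2 -117.3   41.3] yaw -6.59 F [ 0.8 -0.3 -0.9] w 55.5 ff 0.0
shift in target tool axes mm [-151.4  132.   -88.7] turn units [ 2.000e-03  0.000e+00 -4.918e+00] j [-0.26  0.36 -0.63  0.58  0.    1.43]
```

{"method": "carry_out", "body": {"moves": [[0.3, 0, 0, -0.03, 0, 0, -1.64], [0.3, 0, 0, -0.03, 0, 0, -1.64], [0.45, 0, 0, -0.03, 0, 0, -1.638], [0.45, -0.0297, 0.0264, 0, 0, 0, 0], [0.45, -0.0297, 0.0264, 0, 0, 0, 0], [0.45, -0.0297, 0.0264, 0, 0, 0, 0], [0.45, -0.0297, 0.0264, 0, 0, 0, 0], [0.45, -0.0297, 0.0264, 0, 0, 0, 0], [0.45, 0, 0, 0.03, 0, 0, 0], [0.45, 0, 0, 0.015, 0, 0, 0]]}}

```text
clock: 16.6
eef_pos: [619.2, -218.4, 84.1]
ee_rot: [0.588, 0.809, -0.0, -0.0]
force: [-0.7, 0.2, -1.3]
gripper_width: 62.2
finger_force: 0.0
```

{"method": "carry_out", "body": {"moves": [[0.45, 0, 0, 0, 0, 0, 0], [0.45, 0, 0, 0, 0, 0, 0], [0.45, 0, 0, 0, 0, 0, 0]]}}

```text
clock: 16.9
eef_pos: [619.1, -217.9, 87.5]
ee_rot: [0.588, 0.809, 0.0, 0.001]
force: [-0.1, 0.6, -1.0]
gripper_width: 61.8
finger_force: 0.0
```

```bash
python3 -c "
from h import *
go(618.5,-218,46,18)
a=snap('wrist','w8'); b=a[160:400,160:480,::-1]; cv2.imwrite('pics/w8b.png',cv2.resize(b,(800,600),interpolation=cv2.INTER_CUBIC))"
```

```text
clk 16.9 pos [ 619.1 -217.9   87.5] yaw 18.01 F [-0.1  0.6 -1. ] w 61.8 ff 0.0
shift in target tool axes mm [ 0.1 -0.7 41.5] turn units [0.018 0.012 0.002] j [-0.34  0.58 -0.07  0.92  0.    0.92]
```

View pics/w8b.png

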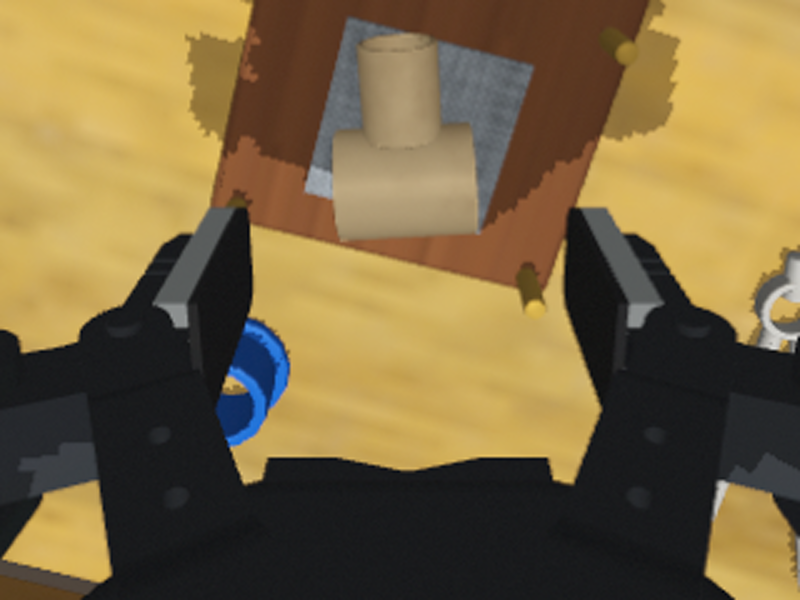

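```bash
python3 -c "
from h import *
f=lambda x,y,z: at('w8',160+(x+.5)/2.5-.5,160+(y+.5)/2.5-.5,z)
print('tube edges',f(405,127,36),f(405,237,28),'ends',f(335,185,36),f(473,180,36),'side end',f(400,40,36), 'blue',f(250,400,10),'peg',f(238,203,30))"
```

```text
tube edges [ 614.9 -204.6   36. ] [ 624.9 -235.7   28. ] ends [ 603.4 -223.8   36. ] [ 634.6 -212.3   36. ] side end [ 607.3 -185.    36. ] blue [ 599.7 -310.7   10. ] peg [ 581.8 -238.6   30. ]
```

The tube's centre at (405,183) lies midway between the pads and is aligned within about 2°. I'll descend with the tips staying near peg-top height, then grip.

{"method": "carry_out", "body": {"moves": [[0.45, 0, 0, 0.015, 0, 0, 0], [0.45, 0, 0, 0.012, 0, 0, 0], [0.45, 0, 0, 0.008, 0, 0, 0], [0.45, 0, 0, 0.0035, 0, 0, 0], [0.45, 0, 0, 0, 0, 0, 0], [-1, 0, 0, 0, 0, 0, 0], [-1, 0, 0, 0, 0, 0, 0], [-1, 0, 0, 0, 0, 0, 0], [-1, 0, 0, 0, 0, 0, 0], [-1, 0, 0, 0, 0, 0, 0]], "newtons": 45}}

```text
clock: 17.95
eef_pos: [619.2, -218.0, 48.7]
ee_rot: [0.588, 0.809, 0.0, 0.001]
force: [0.2, -0.2, 4.1]
gripper_width: 33.0
finger_force: 44.8
```

```bash
python3 -c "
from h import *
# tee mid relative to tool at yaw 18: along tool x (side-tube direction)
go(456,-43,140,8.4)"
```

```text
clk 17.95 pos [ 619.2 -218.    48.7] yaw 18.0 F [ 0.2 -0.2  4.1] w 33.0 ff 44.8
shift in target tool axes mm [ 197.  -135.9  -91.3] turn units [0.016 0.012 1.92 ] j [-0.34  0.62 -0.11  0.84 -0.    0.92]
```

{"method": "carry_out", "body": {"moves": [[-1, 0, 0, -0.03, 0, 0, 0.64], [-1, 0, 0, -0.03, 0, 0, 0.64], [-1, 0, 0, -0.03, 0, 0, 0.64], [-1, 0.0378, -0.0276, 0, 0, 0, 0], [-1, 0.0378, -0.0276, 0, 0, 0, 0], [-1, 0.0378, -0.0276, 0, 0, 0, 0], [-1, 0.0378, -0.0276, 0, 0, 0, 0], [-1, 0.0378, -0.0276, 0, 0, 0, 0], [-1, 0, 0, 0.03, 0, 0, 0], [-1, 0, 0, 0.025, 0, 0, 0]]}}

```text
clock: 18.95
eef_pos: [453.3, -49.9, 82.6]
ee_rot: [0.653, 0.758, 0.0, 0.0]
force: [0.7, -0.2, -0.8]
gripper_width: 32.6
finger_force: 44.7
```

{"method": "carry_out", "body": {"moves": [[-1, 0, 0, 0, 0, 0, 0], [-1, 0, 0, 0, 0, 0, 0], [-1, 0, 0, 0, 0, 0, 0]]}}

```text
clock: 19.25
eef_pos: [455.4, -51.2, 83.7]
ee_rot: [0.654, 0.757, 0.0, 0.001]
force: [-0.4, -0.7, -1.0]
gripper_width: 33.2
finger_force: 44.6
```

```bash
python3 -c "
from h import *
go(455.1,-51.4,48.7,8.4)
a=snap('wrist','w9'); b=a[140:400,140:500,::-1]; cv2.imwrite('pics/w9b.png',cv2.resize(b,(792,572),interpolation=cv2.INTER_CUBIC))"
```

```text
clk 19.25 pos [455.4 -51.2  83.7] yaw 8.38 F [-0.4 -0.7 -1. ] w 33.2 ff 44.6
shift in target tool axes mm [-0.1 -0.4 35. ] turn units [ 0.018  0.004 -0.004] j [-0.11  0.29 -0.58  0.69  0.    1.31]
```

View pics/w9b.png

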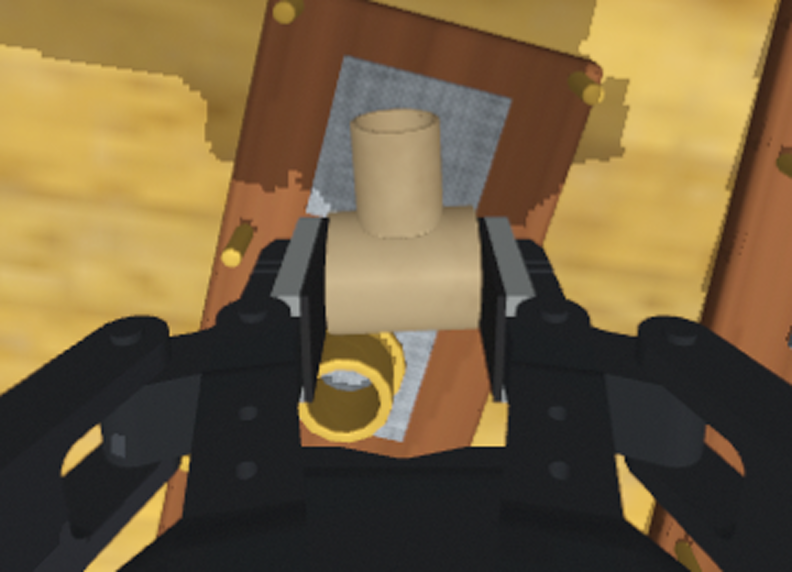

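The tee is held level over pad 1, clear of the ferrule at (350,395). I'll lower and release it, then retreat.

{"method": "carry_out", "body": {"moves": [[-1, 0, 0, 0.015, 0, 0, 0], [-1, 0, 0, 0.012, 0, 0, 0], [-1, 0, 0, 0.006, 0, 0, 0], [-1, 0, 0, 0.002, 0, 0, 0], [-1, 0, 0, 0.0005, 0, 0, 0], [-1, 0, 0, 0, 0, 0, 0], [0.15, 0, 0, 0, 0, 0, 0], [0.15, 0, 0, 0, 0, 0, 0], [0.15, 0, 0, 0, 0, 0, 0]]}}

```text
clock: 20.2
eef_pos: [454.9, -51.0, 47.6]
ee_rot: [0.653, 0.757, 0.0, 0.0]
force: [0.6, 0.3, -0.6]
gripper_width: 49.3
finger_force: 0.0
```

{"method": "carry_out", "body": {"moves": [[0.15, 0, 0, -0.03, 0, 0, 0], [0.15, 0, 0, -0.04, 0, 0, 0], [0.15, 0, 0, -0.045, 0, 0, 0], [0.15, 0.045, 0, -0.02, 0, 0, 0], [0.15, 0.045, 0, -0.02, 0, 0, 0], [0.15, 0.045, 0, 0, 0, 0, 0], [0.15, 0.045, 0, 0, 0, 0, 0], [0.15, 0.045, 0, 0, 0, 0, 0], [0.15, 0.04, 0, 0, 0, 0, 0], [0.15, 0, 0, 0, 0, 0, 0]]}}

```text
clock: 21.2
eef_pos: [415.4, 215.5, 202.4]
ee_rot: [0.651, 0.759, 0.001, -0.0]
force: [0.5, -0.8, -0.2]
gripper_width: 48.9
finger_force: 0.0
```

```bash
python3 -c "
from h import *
go(455,-51,49,8.4)
a=snap('top','top1');b=snap('side','side1')
A=cv2.resize(a[200:290,225:410,::-1],None,fx=4,fy=4,interpolation=cv2.INTER_CUBIC)
B=cv2.resize(b[175:300,300:400,::-1],None,fx=4,fy=4,interpolation=cv2.INTER_CUBIC)
cv2.imwrite('pics/fin.png',A); C=B
o=np.zeros((600,800,3),np.uint8);o[:360,:740]=A;cv2.imwrite('pics/fin.png',o[:360])"
```

```text
clk 21.2 pos [415.4 215.5 202.4] yaw 8.77 F [ 0.5 -0.8 -0.2] w 48.9 ff 0.0
shift in target tool axes mm [-2.694e+02  2.000e-01  1.534e+02] turn units [ 0.014 -0.024  0.074] j [ 0.48  0.19 -0.37  1.01  0.    1.9 ]
```

View pics/fin.png

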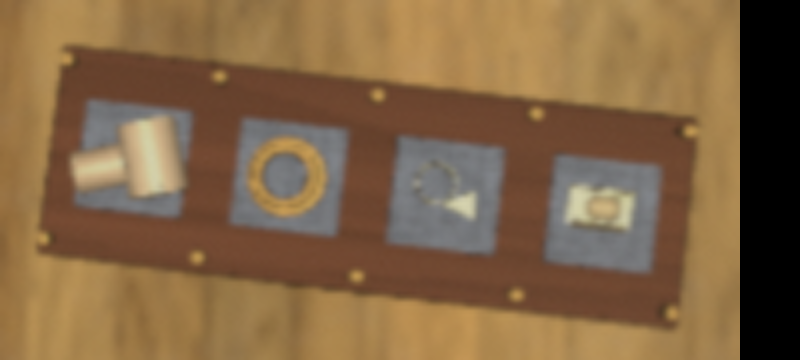

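The top view shows the reversed order (tee, ferrule, curl, saddle), with each piece within about 4 mm of its pad's middle. I'm handing in the job.

```bash
python3 -c "
from h import *
print(robot.job_done())"
```

```text
the job is handed in; nothing more can be done
None
```

I moved all four pieces into the empty rack in reverse order: from the left they are now tee, ferrule, curl, saddle. The last overhead picture shows each within about 4 mm of its pad's middle, the arm never went near the jar, and I handed the job in at about 21 s; no verdict came back.

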